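# Load a batch of knives into the laser marker's spring nests

### The job

Load the laser marking machine: free its cam lever, pull the carriage out to its loading stop, and press every knife from the mat into a spring nest of its own so that the handle snaps in fully down and central along the nest, with all blades pointing across the rails away from the robot. Then push the carriage fully home under the laser head and turn the cam lever back to lock it. Do not knock the laser head or disturb the other things on the bench.

Things in the scene. Friction and masses are not known exactly. Their poses are not given: they have to be found in the camera images.
- carriage (a joint): Sliding carriage of the marking machine: steel plate 130 x 365 mm, top 34 mm above the bench, on two rails. Value in m: 0 = home at its stop, nests under the laser head; grows as it slides out, away from the column (about -y), to the loading stop at 0.260. Friction about 4 N, no return spring.
- carriage_knob (a point): Grip point on the carriage's upright round black pull knob (24 mm diameter, from 20 mm below to 18 mm above this point), 25 mm from the plate's tail end, 77 mm from the axis of nest0. Axes: x across the rails away from the robot, y along the rails towards the column, z up.
- lever (a joint): Cam lever at the base's far edge, rad. 0 = locked: arm along the rails (-y), cam nose behind the home carriage's tail. Anticlockwise seen from above frees it; pi/2 = fully free, arm pointing away from the robot (+x). The nose clears the carriage only above 1.35. Stays where left (friction 0.12 N m). Turned back to 0 it also pushes the carriage home over the last few mm.
- lever_knob (a point): Grip point on the upright round black knob at the end of the lever (18 mm diameter, from 18 mm below to 16 mm above this point; the 8 mm thick arm is below it), 90 mm from the pivot.
- lever_pivot (a point): Point on the lever's vertical pivot axis, at the top of its hub.
- nest0 (a point): Spring nest nearest the pull knob. Point: middle of a seated handle's axis, 34 mm above the plate. x = where the blade must point, z up. Two pairs of steel spring fingers 76 mm apart along x, each 12 mm wide; the 64 mm between is clear down to the plate. Finger lips 19 mm apart, 10 mm above the axis, flared up to 21 mm above; saddles under the fingers. About 12 N straight down snaps a handle in.
- nest1 (a point): Spring nest like nest0, 75 mm from it along the carriage towards the column.
- nest2 (a point): Spring nest like nest0, 150 mm from it along the carriage towards the column.
- nest3 (a point): Spring nest like nest0, 225 mm from it along the carriage towards the column (the nearest to the column).
- knife0: Finished knife, 196 mm long, 160 g: round wooden handle 26 x 120 mm with rounded ends, flat guard 6 x 40 x 26 mm, flat blade 72 x 20 x 3 mm. Origin on the axis at mid-handle, 13 mm above the 3 mm mat it lies on; x towards the blade; balance about 28 mm ahead. The blade may point either way at the start; two to four knives are present, the others absent.
- tip0 (a point): Point at the tip of knife0's blade, 136 mm along x from its origin.
- knife1: Finished knife, 196 mm long, 160 g: round wooden handle 26 x 120 mm with rounded ends, flat guard 6 x 40 x 26 mm, flat blade 72 x 20 x 3 mm. Origin on the axis at mid-handle, 13 mm above the 3 mm mat it lies on; x towards the blade; balance about 28 mm ahead. The blade may point either way at the start; two to four knives are present, the others absent.
- tip1 (a point): Point at the tip of knife1's blade, 136 mm along x from its origin.
- knife2: Finished knife, 196 mm long, 160 g: round wooden handle 26 x 120 mm with rounded ends, flat guard 6 x 40 x 26 mm, flat blade 72 x 20 x 3 mm. Origin on the axis at mid-handle, 13 mm above the 3 mm mat it lies on; x towards the blade; balance about 28 mm ahead. The blade may point either way at the start; two to four knives are present, the others absent.
- tip2 (a point): Point at the tip of knife2's blade, 136 mm along x from its origin.
- knife3: Finished knife, 196 mm long, 160 g: round wooden handle 26 x 120 mm with rounded ends, flat guard 6 x 40 x 26 mm, flat blade 72 x 20 x 3 mm. Origin on the axis at mid-handle, 13 mm above the 3 mm mat it lies on; x towards the blade; balance about 28 mm ahead. The blade may point either way at the start; two to four knives are present, the others absent.
- tip3 (a point): Point at the tip of knife3's blade, 136 mm along x from its origin.
- laser_head: Laser head of the marking machine, fixed on the column above the home place of the carriage: white and black housing 105 mm wide, its black lens 82 mm in diameter with the underside 295 mm above the bench, 260 mm along the rails from the middle of the loading place. Origin on the bench under that middle.
- burr_block: Bystander: round black block of upright burrs, 84 mm diameter, 123 mm tall. Origin at the underside.
- oil: Bystander: amber oil bottle, 52 mm diameter, 130 mm tall. Origin at the underside.
- hammer: Bystander: small hammer lying on the bench, 180 mm long.

How it is judged:
By the outcome, as a careful person would: the job done as asked, in the order asked, and still so for the second after the job is handed in, with the robot touching nothing.
Of knife0, knife1, knife2, knife3 only 2 to 4 are there at a start; the rules pass over those that are not, and their reading is None.
At some moment in a run one of knife0, knife1, knife2, knife3 may be knocked a few centimetres aside while the robot is not near it.
Once in a run the grip may slacken for a moment while it holds something.
It also fails if it takes over 210 s, if anything falls off the work surface, if the arm or the gripper's body presses on something with over 40 N, if the wrist force passes 120 N, or if a joint passes its speed limit or range.

### The arm

A 6-joint arm with a two-finger parallel gripper is mounted at the origin on the work surface. World frame = base frame: x ahead of the robot, y to its left, z up, the work surface at z = 0. Lengths are in mm, angles in rad, forces in N, time in s.
With the tool pointing down it reaches from about 275 to 725 mm from the base axis. Payload 15.9 kg.
Tool frame: the origin (TCP) lies at the very end of the fingers, on their centre line; the grasp point (between the pads) lies 19 mm behind it; z points along the fingers, y is the line along which they close (so a half turn about z gives the same grasp; the last joint's range is limited). The gripper opens to 85 mm and grips with 20 to 120 N. Pads are 22 mm wide; open, the fingers measure 114 mm over their backs; the gripper's body (76 mm by 85 mm) begins 54 mm behind the grasp point. The pads swing forward as they close: fully open they stand 13 mm farther back than shut.
Start: joints at [1.146, 0.213, -0.034, 1.323, 0, 1.571], TCP at [206.062, 455.548, 231.306] pointing down, gripper open.
Joint ranges: [-2.98, 2.98], [-0.74, 1.72], [-1.14, 1.35], [-2.1, 2.04], [-1.57, 1.44], [-3.14, 3.14]. Speed limits (rad/s): [1.89, 1.89, 2.39, 2.57, 3.14, 3.14].

### API

Orientations are given as a 3x3 rotation matrix whose columns are the frame's x, y, z axes.
In Python, from rig import r gives the robot as it stands.
- The arm moves only by the shell command python3 -m jog 'ROWS'. ROWS is JSON, a list of rows, each a list of 3 entries, a list of its own where there are three numbers: the gripper's target within -1 to 1 (shut at 1, half-way at 0, fully open at -1), then the shift along the tool's x, y, z normalised to -1 to 1, where 1 is 250 mm, then the turn, a rotation vector about the tool's x, y, z normalised to -1 to 1, where 1 is 90 degrees. A call has 1 to 10 rows; each row is the pose to reach, as a shift and turn from the pose commanded when the call began, along the tool's axes at that moment; what a row does not reach only later rows make up. A row lasts 1/8 s, in which the tool goes at most 62.5 mm and 10.7 degrees, less where a joint would pass 70% of its speed; a pose out of reach is approached as far as the arm can. A call with a number of a shift or a turn outside -1 to 1 is refused whole. A call with a gripper value outside its range is refused whole. The fingers move at their own pace and stop on an object; the grip force is fixed at half the most. Time passes only in rows, so rows that repeat a pose let the fingers close. It gives the time, the measured TCP pose, the force, the opening and the grip force at its end, in the units of the state.
- r.observe(): the state, without advancing time (a new reading comes with each control period).
- r.get_image(name): name is "scene" or "top" or "wrist"; returns a dict with "frame" (480x640x3 uint8, blue, green, red), "fx", "fy", "cx", "cy" (pixels), "k1" (the pictures are not rectified: a ray, as slopes to the right and down, at radius r is drawn at 1 + k1 r^2 times it, then the intrinsics apply), "rvec" (rotation vector, rad) and "tvec" (3), from world to camera coordinates, as OpenCV has them. Camera axes: x right, y down, z forward; pixel columns grow to the right and rows downward; lengths in mm; the calibration is good to about 2 mm. A picture is of the moment at which its call begins. There is no depth.
- r.job_done(): hands the job in; it is judged then, once.
The state is a dict: "time": time; "joint_pos": joint angles; "qd": joint speeds; "joint_efforts": joint torques, N m; "ee_pos": TCP position; "tool_rot": TCP orientation; "contact_force": force on the tool from outside, world axes, zero at the start; "torque": the same for the moment, N m; "width": finger opening in mm; "grasp_force": force on a finger pad.
Only numpy, scipy, OpenCV 4.12 (cv2) and the standard library are available. Lean on these libraries where they do the work, as an engineer would, in place of code of your own. Each camera call takes 0.05 s, during which the arm holds its last target. There are 200 camera calls.

## Working session

There is one attempt and no reset: what is moved stays moved. The work goes in short steps, Python scripts to look and compute and a shell command to move; the robot and the scene stay as the last step left them, time stands still between calls to the robot, and variables do not carry over. Pictures are saved under pics/ and viewed, at most 14 in all, crops included, and the job is handed in when it is done.

```bash
ls; mkdir -p pics
python3 - <<'E'
from rig import r
import cv2
for n in ["scene","top"]:
    d=r.get_image(n); cv2.imwrite(f"pics/{n}0.png",d["frame"]); print({k:v for k,v in d.items() if k!="frame"})
print(r.observe())
E
```

```text
pics
{'fx': 532.9649163851557, 'fy': 532.9649163851557, 'cx': 325.1064826899563, 'cy': 243.62409858515971, 'k1': 0.011802801392122942, 'rvec': array([ 1.9470618 ,  1.45651313, -0.61514172]), 'tvec': array([-189.77912273, -291.7849331 , 1653.37800076])}
{'fx': 454.39908283552415, 'fy': 454.39908283552415, 'cx': 315.90443221726633, 'cy': 235.6527082819901, 'k1': -0.0890622115638352, 'rvec': array([ 2.1970317 , -2.13494378,  0.0686479 ]), 'tvec': array([  43.01469382,  580.21476835, 1331.02039382])}
{'time': 0.1, 'joint_pos': array([ 1.14601351e+00,  2.13308645e-01, -3.49813584e-02,  1.32352163e+00,
       -1.01016200e-05,  1.57079521e+00]), 'qd': array([-0.00074139,  0.00017891,  0.00095935,  0.00111328, -0.00014199,
       -0.00046466]), 'joint_efforts': array([-1.69449081e-04, -6.87240314e+01,  4.87809420e+01,  1.20036738e-02,
       -3.91829383e-05,  6.55970894e-06]), 'ee_pos': array([205.9354207 , 455.27775043, 230.8707591 ]), 'tool_rot': array([[-9.11128723e-01,  4.12121684e-01, -4.09228319e-04],
       [ 4.12121887e-01,  9.11128249e-01, -9.29240022e-04],
       [-1.01004810e-05, -1.01530922e-03, -9.99999485e-01]]), 'contact_force': array([ 0.62718948, -0.26290299,  0.15764536]), 'torque': array([-0.02166662, -0.01562392,  0.02242163]), 'grasp_force': 0.0, 'width': 85.58017622352489}
```

View pics/top0.png

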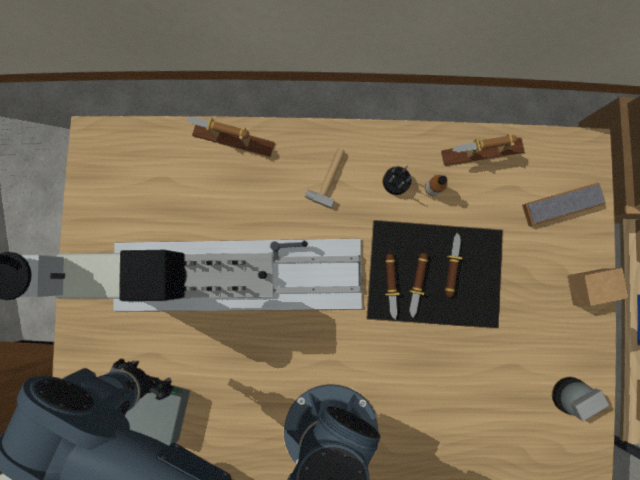

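View pics/scene0.png

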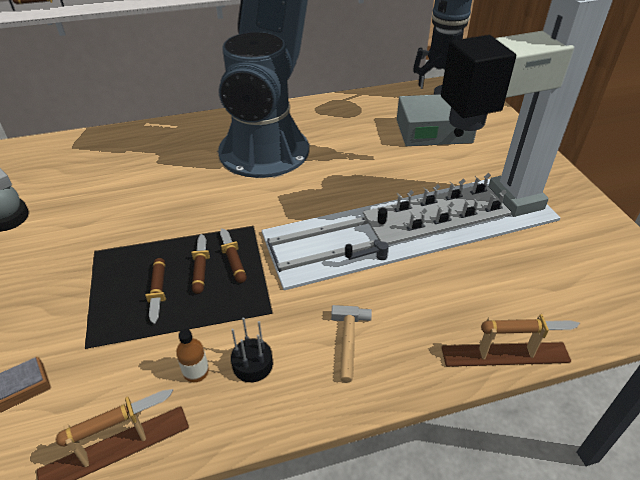

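The top view shows the carriage home, the lever knob at about (305,243), the pull knob at (262,275), and three knives on the mat. The middle and left knives point at the robot, the right one points away. The scene view shows the same things; I'll enlarge both.

```bash
cat > h.py <<'E'
import numpy as np, cv2
from rig import r
def cam(n):
    d=r.get_image(n); R=cv2.Rodrigues(np.array(d["rvec"],float))[0]; t=np.array(d["tvec"],float).ravel()
    d["R"],d["t"],d["C"]=R,t,-R.T@t
    d["K"]=np.array([[d["fx"],0,d["cx"]],[0,d["fy"],d["cy"]],[0,0,1.]]); d["D"]=np.array([d["k1"],0,0,0.]); return d
def ray(d,p):
    u=cv2.undistortPoints(np.array([[p]],float),d["K"],d["D"])[0,0]; v=d["R"].T@np.array([u[0],u[1],1]); return d["C"],v/np.linalg.norm(v)
def atz(d,p,z): C,v=ray(d,p); return C+v*(z-C[2])/v[2]
def tri(*obs):
    A=np.zeros((3,3)); b=np.zeros(3)
    for d,p in obs:
        C,v=ray(d,p); M=np.eye(3)-np.outer(v,v); A+=M; b+=M@C
    X=np.linalg.solve(A,b); return X,[np.linalg.norm(np.cross(X-ray(d,p)[0],ray(d,p)[1])) for d,p in obs]
def proj(d,X): return cv2.projectPoints(np.array([X],float),np.array(d["rvec"],float),np.array(d["tvec"],float),d["K"],d["D"])[0][0,0]
def crop(f,x0,y0,x1,y1,s): return cv2.resize(f[y0:y1,x0:x1],None,fx=s,fy=s,interpolation=cv2.INTER_CUBIC)
def move(target,yaw_y=None,base=None):
    """rows' shift (and turn about tool z) from the present pose to a target TCP; yaw_y = desired world angle of tool y (deg, mod 180)"""
    o=r.observe(); R=np.array(o["tool_rot"]); s=R.T@(np.array(target)-o["ee_pos"])/250
    out=[s.round(3)]
    if yaw_y is not None:
        a=np.degrees(np.arctan2(R[1,1],R[0,1])); dlt=(yaw_y-a+90)%180-90; out.append(("turn z",round(-dlt/90,3)))
    return out
E
python3 - <<'E'
from h import *
t=r.get_image("top")["frame"]; s=r.get_image("scene")["frame"]
a=crop(t,230,225,496,325,3)
b=crop(s,120,170,520,330,2)[:300,:798]
b=cv2.copyMakeBorder(b,0,0,0,798-b.shape[1],cv2.BORDER_CONSTANT)
cv2.imwrite("pics/c1.png",np.vstack([a,b])[:600])
E
```

```text
(no output)
```

View pics/c1.png

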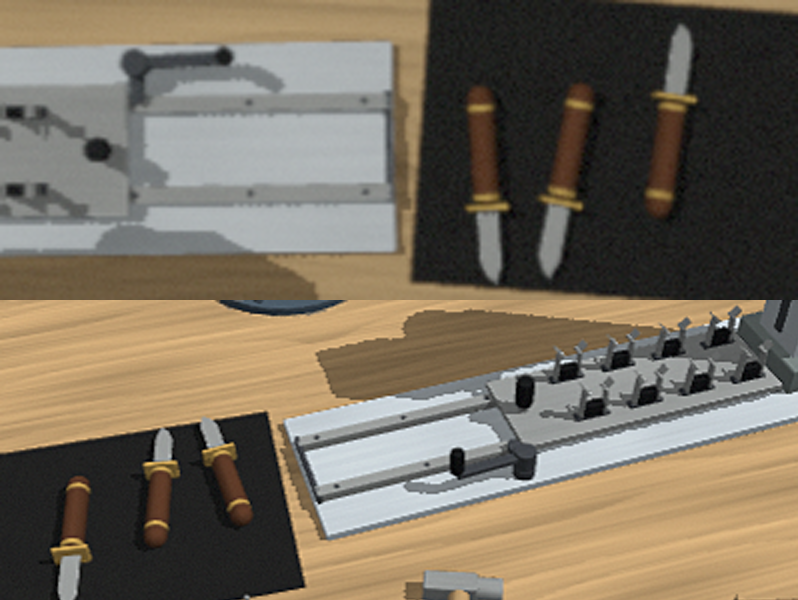

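The crop shows: lever knob top at (224,57) in the top half and (457,451) in the scene half, hub at (134,62) and (524,448), pull knob at (97,149) and (525,379). The knives are left, middle and right, with guards at (488,206), (561,198) and (674,98). Next I triangulate.

Run:
```python
from h import *
np.set_printoptions(precision=1,suppress=True)
t=cam("top"); s=cam("scene")
T=lambda u,v:(230+(u+.5)/3-.5,225+(v+.5)/3-.5)
S=lambda u,v:(120+(u+.5)/2-.5,170+(v-300+.5)/2-.5)
P=dict(leverknob=((224,57),(457,451)),hub=((134,62),(524,448)),pull=((97,149),(525,379)),
Abutt=((480,90),(242,520)),Aguard=((488,206),(219,452)),Atip=((492,282),(206,420)),
Bbutt=((580,87),(155,540)),Bguard=((561,198),(161,468)),Btip=((546,277),(163,431)),
Cbutt=((657,213),(79,480)),Cguard=((674,98),(70,551)),
railbaseR=((392,42),(328,536)),railbaseL=((396,250),(284,424)))
for k,(a,b) in P.items():
    X,e=tri((t,T(*a)),(s,S(*b))); print(k,X,np.array(e), "z16:",atz(t,T(*a),16))
print("Ctip",atz(t,T(681,26),16))
print(r.observe()["time"])
```

```text
leverknob [550.5  91.4  76.3] [0.5 0.5] z16: [554.5  93.9  16. ]
hub [544.6 179.7  51.4] [0.4 0.4] z16: [546.9 184.1  16. ]
pull [459.2 209.5  82.8] [0.9 0.9] z16: [458.7 218.   16. ]
Abutt [ 528.7 -163.2   13.3] [0.3 0.3] z16: [ 528.6 -162.6   16. ]
Aguard [ 413.9 -171.8   19.1] [0.3 0.3] z16: [ 413.7 -172.6   16. ]
Atip [ 338.4 -178.5    7.9] [0.7 0.7] z16: [ 339. -178.   16.]
Bbutt [ 534.1 -263.5   16.5] [1. 1.] z16: [ 534.3 -262.6   16. ]
Bguard [ 423.7 -243.9   21. ] [0.2 0.2] z16: [ 423.5 -245.1   16. ]
Btip [ 344.5 -233.3    8.4] [0.4 0.4] z16: [ 345.2 -231.5   16. ]
Cbutt [ 411.  -341.3   15.9] [0. 0.] z16: [ 411.  -341.2   16. ]
Cguard [ 525.6 -357.4   18.8] [0.9 0.9] z16: [ 525.8 -357.3   16. ]
railbaseR [575.3 -73.1   6.9] [1.4 1.4] z16: [574.2 -73.7  16. ]
railbaseL [367.  -82.6   1.2] [1. 1.] z16: [367.8 -82.4  16. ]
Ctip [ 598.3 -364.1   16. ]
0.3
```

```bash
python3 -c "
from h import *
print(move((330,150,230),3.0)); print(move((480,60,190)))"
```

```text
[array([-0.955, -0.909,  0.005]), ('turn z', np.float64(0.696))]
[array([-1.65 , -0.989,  0.165])]
```

```bash
python3 -m jog '[[-1,[-0.955,-0.909,0],[0,0,0.35]],[-1,[-0.955,-0.909,0],[0,0,0.696]],[-1,[-0.955,-0.909,0],[0,0,0.696]],[-1,[-0.955,-0.909,0],[0,0,0.696]],[-1,[-0.955,-0.909,0],[0,0,0.696]],[-1,[-0.955,-0.909,0],[0,0,0.696]],[-1,[-0.955,-0.909,0],[0,0,0.696]],[-1,[-0.955,-0.909,0],[0,0,0.696]]]'; python3 -c "
from h import *
print(move((500,91,150),3.0)); print(r.observe()['joint_pos'])"
```

```text
time: 1.3
ee_pos: [329.7, 150.7, 231.3]
tool_rot: [[-0.056, 0.998, -0.0], [0.998, 0.056, 0.0], [0.0, -0.0, -1.0]]
contact_force: [0.1, 0.4, 0.1]
width: 85.4
grasp_force: 0.0
[array([-0.277,  0.667,  0.325]), ('turn z', np.float64(0.003))]
[ 4.28524113e-01 -6.96314147e-02 -3.41678110e-01  1.29880632e+00
  2.36443282e-04  1.94288547e+00]
```

```bash
python3 -m jog '[[-1,[-0.277,0.667,0.1],[0,0,0]],[-1,[-0.277,0.667,0.2],[0,0,0]],[-1,[-0.277,0.667,0.325],[0,0,0]],[-1,[-0.277,0.667,0.325],[0,0,0]],[-1,[-0.277,0.667,0.325],[0,0,0]]]'; python3 -c "
from h import *
np.set_printoptions(precision=1,suppress=True)
w=cam('wrist'); cv2.imwrite('pics/w1.png',w['frame']); print(w['C'],w['R'],w['fx'])
for X in [(550.5,91.4,76),(544.6,179.7,51),(459.2,209.5,83)]: print(proj(w,X))"
```

```text
time: 1.92
ee_pos: [499.5, 90.6, 149.4]
tool_rot: [[-0.055, 0.998, -0.002], [0.998, 0.055, -0.0], [-0.0, -0.002, -1.0]]
contact_force: [-0.3, 0.6, 0.3]
width: 85.3
grasp_force: 0.0
[495.9 166.2 293.4] [[ 1.   0.1 -0. ]
 [ 0.1 -1.   0.3]
 [ 0.  -0.3 -1. ]] 411.4022379053541
[410.1 248.9]
[409.7  82.7]
[244.8  -1.9]
```

View pics/w1.png

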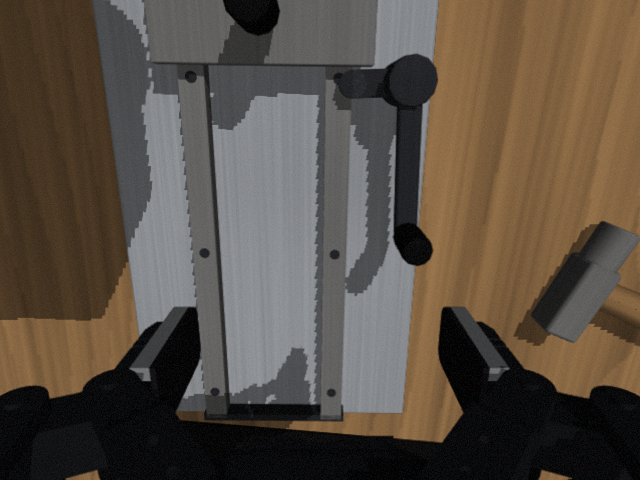

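Wrist view: lever knob top at about (417,250), hub at (411,80), rail screws at (191,76), (215,392), (338,76) and (331,393), carriage tail edge from (157,62) to (375,66).

Run:
```python
from h import *
np.set_printoptions(precision=1,suppress=True)
w=cam("wrist");t=cam("top");s=cam("scene")
T=lambda u,v:(230+(u+.5)/3-.5,225+(v+.5)/3-.5)
S=lambda u,v:(120+(u+.5)/2-.5,170+(v-300+.5)/2-.5)
print(tri((w,(417,250)),(t,T(224,57)),(s,S(457,451))),atz(w,(417,250),76))
print(tri((w,(411,80)),(t,T(134,62)),(s,S(524,448))),atz(w,(411,80),51))
for z in (18,):
    a=[atz(w,p,z) for p in [(191,76),(215,392),(338,76),(331,393)]]
    print(z,a,[np.degrees(np.arctan2(-(x-y)[0],(x-y)[1])) for x,y in [(a[0],a[1]),(a[2],a[3])]])
a,b=atz(w,(157,62),34),atz(w,(375,66),34); print(a,b,np.degrees(np.arctan2((b-a)[1],(b-a)[0])))
print(move((552,91,51)))
```

```text
(array([552.3,  91.3,  78.4]), [np.float64(1.9126511323757864), np.float64(2.0652062839548333), np.float64(0.2585160266309235)]) [554.8  90.8  76. ]
(array([544.9, 180.2,  51.6]), [np.float64(1.2869661629184015), np.float64(0.3069883303732475), np.float64(0.9955862577099338)]) [545.5 181.4  51. ]
18 [array([414.2, 178.1,  18. ]), array([424.5, -58.1,  18. ]), array([506.2, 183.4,  18. ]), array([517.1, -54. ,  18. ])] [np.float64(2.4981525702373086), np.float64(2.616968552831488)]
[399.4 183.9  34. ] [526.9 189.   34. ] 2.2809866289476814
[array([-0. ,  0.2,  0.4])]
```

```bash
python3 -m jog '[[-1,[0,0.204,0],[0,0,0]],[-1,[0,0.204,0.2],[0,0,0]],[-1,[0,0.204,0.39],[0,0,0]],[-1,[0,0.204,0.39],[0,0,0]],[1,[0,0.204,0.39],[0,0,0]],[1,[0,0.204,0.39],[0,0,0]],[1,[0,0.204,0.39],[0,0,0]],[1,[0,0.204,0.39],[0,0,0]],[1,[0,0.204,0.39],[0,0,0]],[1,[0,0.204,0.39],[0,0,0]]]'; python3 -c "
from h import *
w=cam('wrist'); cv2.imwrite('pics/w2.png',w['frame'])"
```

```text
time: 3.38
ee_pos: [551.6, 92.4, 53.4]
tool_rot: [[-0.053, 0.999, 0.001], [0.999, 0.053, 0.0], [-0.0, 0.001, -1.0]]
contact_force: [-1.4, -0.9, 9.3]
width: 16.0
grasp_force: 58.3
```

View pics/w2.png

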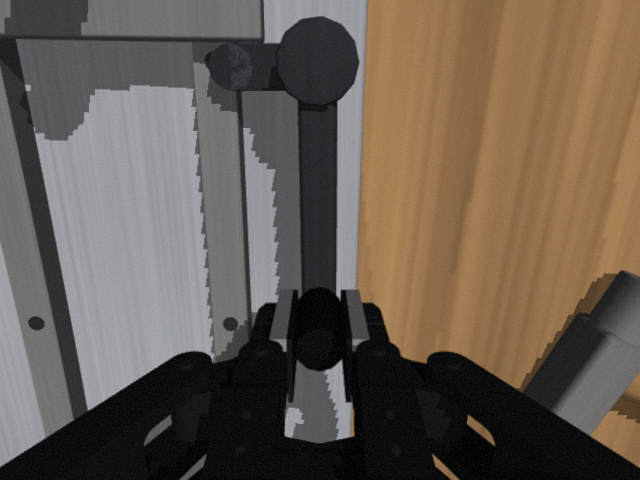

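The knob is held between the pads, slightly towards the hub, and the hub is at (317,60). Next I work out the arc about it.

Run:
```python
from h import *
w=cam("wrist"); print(atz(w,(317,60),51.5))
o=r.observe(); R=np.array(o["tool_rot"]); p=np.array(o["ee_pos"]); h=np.array([545.2,181,p[2]])
rows=[]
for i in range(1,11):
    a=np.radians(9.1*i); c,s=np.cos(a),np.sin(a); d=p-h
    q=h+np.array([c*d[0]-s*d[1],s*d[0]+c*d[1],0]); v=R.T@(q-p)/250
    print([round(v[0],3),round(v[1],3)],round(-np.degrees(a)/90,3))
```

```text
[546.36940453 181.45351157  51.5       ]
[np.float64(0.006), np.float64(0.056)] -0.101
[np.float64(0.02), np.float64(0.111)] -0.202
[np.float64(0.043), np.float64(0.162)] -0.303
[np.float64(0.073), np.float64(0.209)] -0.404
[np.float64(0.111), np.float64(0.251)] -0.506
[np.float64(0.155), np.float64(0.287)] -0.607
[np.float64(0.204), np.float64(0.315)] -0.708
[np.float64(0.257), np.float64(0.334)] -0.809
[np.float64(0.312), np.float64(0.346)] -0.91
[np.float64(0.368), np.float64(0.348)] -1.011
```

```bash
python3 -m jog '[[1,[0.006,0.056,0],[0,0,-0.1]],[1,[0.02,0.111,0],[0,0,-0.2]],[1,[0.043,0.162,0],[0,0,-0.3]],[1,[0.073,0.209,0],[0,0,-0.4]],[1,[0.111,0.251,0],[0,0,-0.5]],[1,[0.155,0.287,0],[0,0,-0.6]],[1,[0.204,0.315,0],[0,0,-0.7]],[1,[0.257,0.334,0],[0,0,-0.8]],[1,[0.312,0.346,0],[0,0,-0.9]],[1,[0.366,0.348,0],[0,0,-1]]]'; python3 -m jog '[[1,[0,0,0],[0,0,0]],[1,[0,0,0],[0,0,0]],[-1,[0,0,0],[0,0,0]],[-1,[0,0,0],[0,0,0]],[-1,[0,0,0],[0,0,0]],[-1,[0,0,-0.1],[0,0,0]],[-1,[0,0,-0.28],[0,0,0]],[-1,[0,0,-0.28],[0,0,0]]]';  python3 -c "
from h import *
np.set_printoptions(precision=1,suppress=True)
w=cam('wrist'); cv2.imwrite('pics/w3.png',w['frame'])
t=cam('top');a=crop(t['frame'],230,200,380,310,4)
s=cam('scene');b=crop(s['frame'],270,170,420,280,4)[:,:]
cv2.imwrite('pics/c3.png',np.hstack([a,b])[:, ::1] if 0 else np.vstack([a[:300],b[:300]]))
print(r.observe()['joint_pos'])"
```

```text
time: 4.72
ee_pos: [635.3, 187.6, 53.6]
tool_rot: [[-0.998, -0.057, 0.004], [-0.057, 0.998, -0.002], [-0.004, -0.003, -1.0]]
contact_force: [12.4, -57.5, 5.8]
width: 16.2
grasp_force: 61.1
time: 5.72
ee_pos: [634.8, 189.1, 126.2]
tool_rot: [[-0.999, -0.053, 0.005], [-0.053, 0.999, 0.002], [-0.005, 0.001, -1.0]]
contact_force: [-0.4, -0.1, -1.0]
width: 85.4
grasp_force: 0.0
[0.3 0.6 0.2 1.2 0.  0.2]
```

View pics/w3.png

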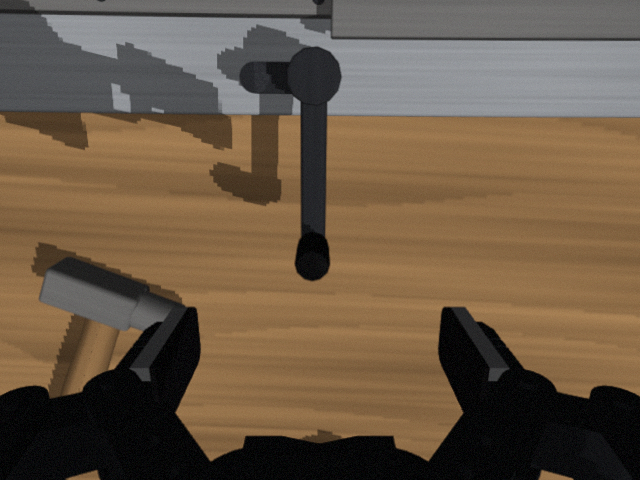

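The lever points straight away from the robot, fully free (hub (315,75), knob (312,262)). Next is the carriage knob.

```bash
python3 -c "
from h import *
print(move((460.5,210.5,126),2.5)); print(move((460.5,210.5,53),2.5))"
```

```text
[array([ 0.683,  0.125, -0.016]), ('turn z', np.float64(-0.994))]
[array([0.683, 0.125, 0.276]), ('turn z', np.float64(-0.994))]
```

```bash
python3 -m jog '[[-1,[0.2,0.125,-0.02],[0,0,0.1]],[-1,[0.45,0.125,-0.02],[0,0,0.2]],[-1,[0.683,0.125,-0.02],[0,0,0.32]],[-1,[0.683,0.125,-0.02],[0,0,0.44]],[-1,[0.683,0.125,-0.02],[0,0,0.56]],[-1,[0.683,0.125,-0.02],[0,0,0.68]],[-1,[0.683,0.125,-0.02],[0,0,0.8]],[-1,[0.683,0.125,-0.02],[0,0,0.92]],[-1,[0.683,0.125,-0.02],[0,0,1.006]],[-1,[0.683,0.125,-0.02],[0,0,1.006]]]';  python3 -c "
from h import *
np.set_printoptions(precision=1,suppress=True)
w=cam('wrist'); cv2.imwrite('pics/w4.png',w['frame']);print(proj(w,(460.5,210.5,82)))
"
```

```text
[ 409.9 -178.6]out of range; nothing moved
```

View pics/w4.png

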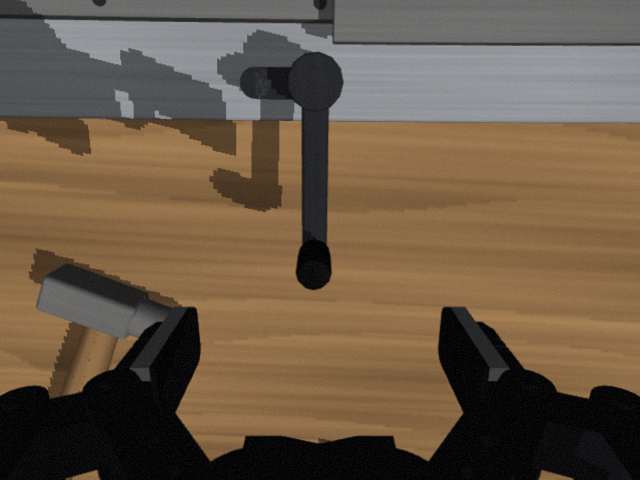

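The 1.006 turn was over the limit, so the call was refused and nothing moved. I'll use 1.0 and look at the picture only after the move.

```bash
python3 -m jog '[[-1,[0.2,0.125,-0.02],[0,0,0.1]],[-1,[0.45,0.125,-0.02],[0,0,0.2]],[-1,[0.683,0.125,-0.02],[0,0,0.32]],[-1,[0.683,0.125,-0.02],[0,0,0.44]],[-1,[0.683,0.125,-0.02],[0,0,0.56]],[-1,[0.683,0.125,-0.02],[0,0,0.68]],[-1,[0.683,0.125,-0.02],[0,0,0.8]],[-1,[0.683,0.125,-0.02],[0,0,0.92]],[-1,[0.683,0.125,-0.02],[0,0,1]],[-1,[0.683,0.125,-0.02],[0,0,1]]]';  python3 -c "
from h import *
np.set_printoptions(precision=1,suppress=True)
w=cam('wrist'); cv2.imwrite('pics/w5.png',w['frame']);print(proj(w,(460.5,210.5,82)))
t=cam('top');print(proj(t,(460.5,210.5,82)))
"
```

```text
time: 7.18
ee_pos: [460.4, 210.4, 126.8]
tool_rot: [[-0.054, 0.999, -0.001], [0.999, 0.054, -0.001], [-0.001, -0.001, -1.0]]
contact_force: [0.0, -0.0, 0.4]
width: 85.7
grasp_force: 0.0
[319.1 264.3]
[261.4 273.8]
```

View pics/w5.png

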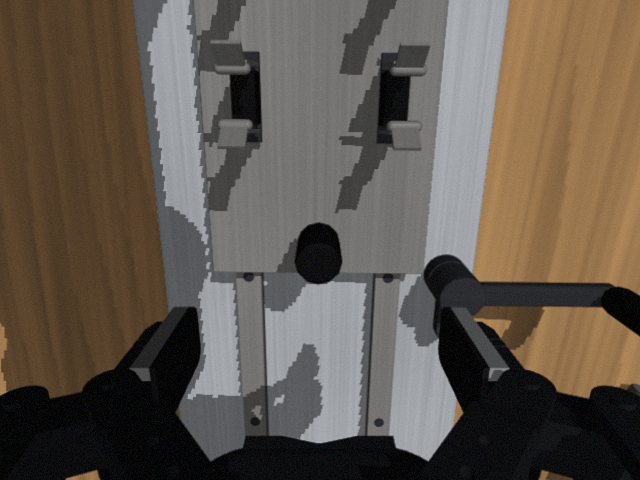

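The knob top at (319,262) is where it was predicted. Now descend and close.

```bash
python3 -m jog '[[-1,[0.004,0,0.15],[0,0,0]],[-1,[0.004,0,0.29],[0,0,0]],[-1,[0.004,0,0.29],[0,0,0]],[1,[0.004,0,0.29],[0,0,0]],[1,[0.004,0,0.29],[0,0,0]],[1,[0.004,0,0.29],[0,0,0]],[1,[0.004,0,0.29],[0,0,0]],[1,[0.004,0,0.29],[0,0,0]]]' && python3 -m jog '[[1,[-0.06,0,0],[0,0,0]],[1,[-0.16,-0.002,0],[0,0,0]],[1,[-0.26,-0.003,0],[0,0,0]],[1,[-0.36,-0.004,0],[0,0,0]],[1,[-0.46,-0.005,0],[0,0,0]],[1,[-0.56,-0.006,0],[0,0,0]],[1,[-0.66,-0.007,0],[0,0,0]],[1,[-0.76,-0.008,0],[0,0,0]],[1,[-0.86,-0.009,0],[0,0,0]]]'
```

```text
time: 8.28
ee_pos: [459.9, 211.7, 55.7]
tool_rot: [[-0.053, 0.999, -0.001], [0.999, 0.053, 0.001], [0.001, -0.001, -1.0]]
contact_force: [-11.7, -0.2, 14.1]
width: 22.6
grasp_force: 58.5
time: 9.4
ee_pos: [469.3, -3.5, 55.7]
tool_rot: [[-0.053, 0.999, -0.001], [0.999, 0.053, 0.001], [0.001, -0.0, -1.0]]
contact_force: [-8.3, 5.2, 12.3]
width: 22.2
grasp_force: 58.8
```

```bash
python3 -m jog '[[1,[-0.06,-0.001,0],[0,0,0]],[1,[-0.12,-0.001,0],[0,0,0]],[1,[-0.16,-0.002,0],[0,0,0]],[1,[-0.185,-0.002,0],[0,0,0]],[1,[-0.192,-0.002,0],[0,0,0]],[1,[-0.192,-0.002,0],[0,0,0]]]'; python3 -m jog '[[-1,[0,0,0],[0,0,0]],[-1,[0,0,0],[0,0,0]],[-1,[0,0,0],[0,0,0]],[-1,[0.1,0,-0.3],[0,0,0]],[-1,[0.3,0,-0.6],[0,0,0]],[-1,[0.48,0,-0.72],[0,0,0]],[-1,[0.48,0,-0.72],[0,0,0]],[-1,[0.48,0,-0.72],[0,0,0]]]'; python3 -c "
from h import *
np.set_printoptions(precision=1,suppress=True)
w=cam('wrist'); cv2.imwrite('pics/w6.png',w['frame'])
t=cam('top'); s=cam('scene'); cv2.imwrite('pics/c6.png',np.vstack([crop(t['frame'],230,225,496,325,3),crop(s['frame'],120,170,386,270,3)]))
cv2.imwrite('pics/t6.png',t['frame']);cv2.imwrite('pics/s6.png',s['frame'])
"
```

```text
time: 10.15
ee_pos: [471.2, -47.9, 55.7]
tool_rot: [[-0.055, 0.999, -0.001], [0.998, 0.055, 0.007], [0.007, -0.0, -1.0]]
contact_force: [-10.7, 30.8, 17.5]
width: 22.2
grasp_force: 59.5
time: 11.15
ee_pos: [466.5, 69.9, 236.6]
tool_rot: [[-0.055, 0.998, 0.003], [0.998, 0.055, 0.0], [0.0, 0.003, -1.0]]
contact_force: [-0.2, -0.1, -0.1]
width: 85.2
grasp_force: 0.0
```

View pics/w6.png

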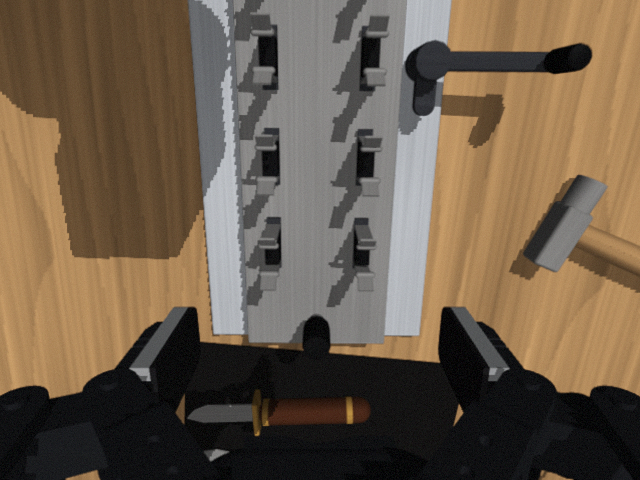

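View pics/c6.png

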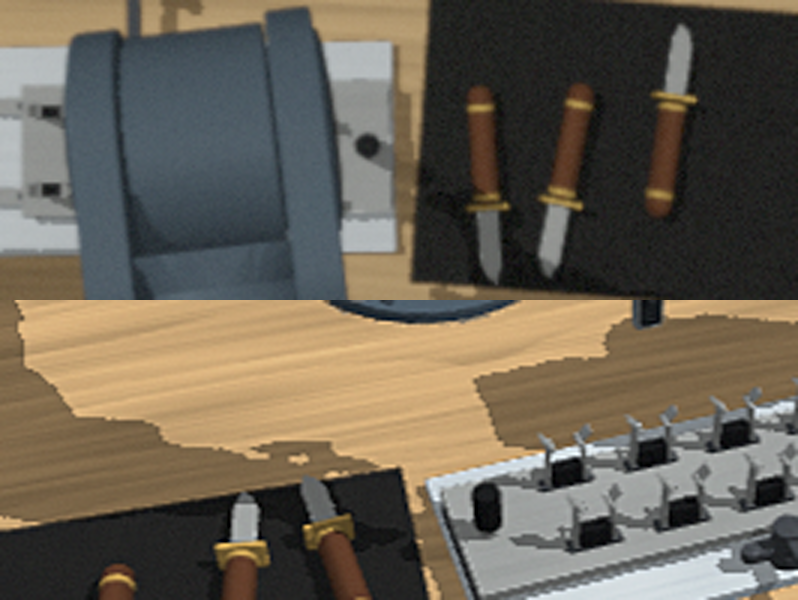

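w6 and c6 show the carriage at the loading stop: knob top at (367,145) in the top crop, nests 0 to 2 with open gaps around (270,250), (270,160) and (266,52). I'll enlarge the nests.

Run:
```python
from h import *
np.set_printoptions(precision=1,suppress=True)
w=cam('wrist');t=cam('top')
f=w['frame']; cv2.imwrite('pics/c7.png',crop(f,225,105,405,365,2.3)[:600])
T=lambda u,v:(230+(u+.5)/3-.5,225+(v+.5)/3-.5)
print(tri((t,T(367,145)),(w,(316,337))),atz(t,T(367,145),82),atz(w,(316,337),82))
R=np.array([[.99905,-.0436],[.0436,.99905]])
k=np.array([471.2,-49])
for i in range(4):
    n=k+R@[0,77+75*i]; print(i,n)
    for dx in(-38,38):
        print([ (proj(w,[*(k+R@[dx,77+75*i+dy]),78])-[225,105])*2.3+.65 for dy in(-9.5,9.5)])
```

```text
(array([469.6, -48.3,  66.7]), [np.float64(0.8614667827249607), np.float64(0.8614667827249992)]) [470.3 -47.4  82. ] [468.4 -38.8  82. ]
0 [467.8  27.9]
[array([107.2, 379.9]), array([105.7, 327.5])]
[array([329.3, 382. ]), array([331.8, 329.7])]
1 [464.6 102.9]
[array([101.1, 161.6]), array([ 99.4, 100.9])]
[array([339.8, 163.9]), array([342.8, 103.2])]
2 [461.3 177.8]
[array([ 93.9, -92.9]), array([  91.8, -164.4])]
[array([352.4, -90.4]), array([ 356. , -161.9])]
3 [458.  252.7]
[array([  84.9, -395.5]), array([  82.3, -481.8])]
[array([ 367.7, -392.7]), array([ 372.1, -478.9])]
```

View pics/c7.png

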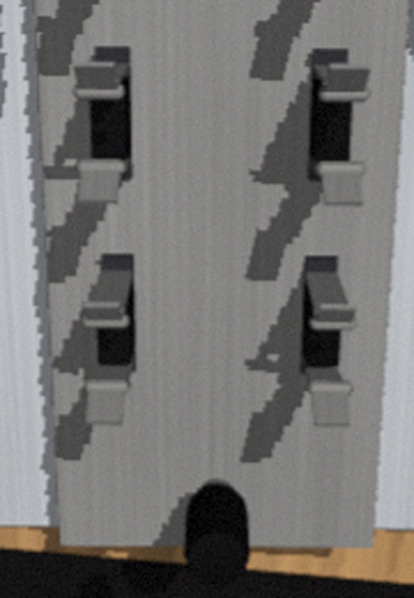

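Nest lips are at rows 318/377 and 91/164 in the crop, against 328/380 and 101/162 predicted, with the columns exact. So I take the nests about 1 mm further towards the column: nest0 (467.8, 29), then +75 mm steps at 2.5°. Next, go above the left knife.

```bash
cat >> h.py <<'E'
def knife(d,near,rad=110):
    """handle mid, dir (deg) of the knife whose handle centre lies near 'near', from brown/gold colour at axis height 16"""
    f=d["frame"]; hsv=cv2.cvtColor(f,cv2.COLOR_BGR2HSV); H,S,V=cv2.split(hsv)
    br=((H<=13)|(H>=175))&(S>110)&(V>25); go=(H>=14)&(H<=28)&(S>110)&(V>90)
    def pts(m):
        v,u=np.nonzero(m); 
        P=np.array([atz(d,(a,b),16)[:2] for a,b in zip(u,v)]); return P[np.linalg.norm(P-near,axis=1)<rad]
    m=cv2.morphologyEx((br|go).astype(np.uint8),cv2.MORPH_OPEN,np.ones((3,3)))
    n,lab=cv2.connectedComponents(m)
    c=proj(d,[*near,16]).round().astype(int); ids=lab[max(c[1]-12,0):c[1]+12,max(c[0]-12,0):c[0]+12]; ids=ids[ids>0]
    if not len(ids): return None
    m=lab==np.bincount(ids).argmax()
    P=pts(m&br); G=pts(m&go); c=P.mean(0); ax=np.linalg.svd(P-c,full_matrices=False)[2][0]
    g=(G-c)@ax
    if abs(np.percentile(g,98))<abs(np.percentile(g,2)) : pass
    lat=np.abs((G-c)@np.array([-ax[1],ax[0]])); gs=np.median(g[lat>15]) if (lat>15).any() else np.median(g)
    if gs<0: ax=-ax; gs=-gs
    p=(P-c)@ax; butt=np.percentile(p,.3)
    return c,np.degrees(np.arctan2(ax[1],ax[0])),dict(mid_from_butt=c+ax*(butt+60),mid_from_guard=c+ax*(gs-63),n=len(P))
E
python3 - <<'E'
from h import *
np.set_printoptions(precision=1,suppress=True)
t=cam('top')
for n in [(472,-168),(478,-254),(470,-350)]: print(knife(t,np.array(n)))
print(move((465,-168,190),-85.4))
E
```

```text
(array([ 475. , -166.2]), np.float64(5.469280968267397), {'mid_from_butt': array([ 488.9, -164.9]), 'mid_from_guard': array([ 445.6, -169. ]), 'n': 244})
(array([ 481.6, -254.9]), np.float64(168.68687004213143), {'mid_from_butt': array([ 477.7, -254.1]), 'mid_from_guard': array([ 494.3, -257.5]), 'n': 253})
(array([ 465.5, -348.7]), np.float64(-7.2792920492981334), {'mid_from_butt': array([ 469.1, -349.1]), 'mid_from_guard': array([ 449.5, -346.6]), 'n': 261})
[array([-0.9, -0.1,  0.2]), ('turn z', np.float64(0.982))]
```

```bash
python3 -m jog '[[-1,[-0.25,0,0.05],[0,0,0.12]],[-1,[-0.5,-0.02,0.1],[0,0,0.24]],[-1,[-0.75,-0.04,0.19],[0,0,0.36]],[-1,[-0.955,-0.05,0.19],[0,0,0.48]],[-1,[-0.955,-0.05,0.19],[0,0,0.6]],[-1,[-0.955,-0.05,0.19],[0,0,0.72]],[-1,[-0.955,-0.05,0.19],[0,0,0.84]],[-1,[-0.955,-0.05,0.19],[0,0,0.96]],[-1,[-0.955,-0.05,0.19],[0,0,0.982]],[-1,[-0.955,-0.05,0.19],[0,0,0.982]]]'
python3 - <<'E'
from h import *
np.set_printoptions(precision=1,suppress=True)
w=cam('wrist'); cv2.imwrite('pics/w8.png',w['frame'])
print(r.observe()['joint_pos'])
for n in [(472,-168),(478,-254)]: print(proj(w,(*n,16)),knife(w,np.array(n)))
E
```

```text
time: 12.7
ee_pos: [465.3, -170.8, 187.1]
tool_rot: [[0.997, 0.081, -0.001], [0.081, -0.997, 0.0], [-0.001, -0.0, -1.0]]
contact_force: [0.4, 0.1, 1.2]
width: 85.4
grasp_force: 0.0
[-0.4  0.2 -0.1  1.2 -0.   2.7]
[314.9 196.8] (array([ 477.9, -166.4]), np.float64(-175.13206378501351), {'mid_from_butt': array([ 473.9, -166.8]), 'mid_from_guard': array([ 474.1, -166.8]), 'n': 4350})
[425.3 198. ] (array([ 484. , -256.2]), np.float64(169.88952128488532), {'mid_from_butt': array([ 479.8, -255.5]), 'mid_from_guard': array([ 481.5, -255.8]), 'n': 4574})
```

View pics/w8.png

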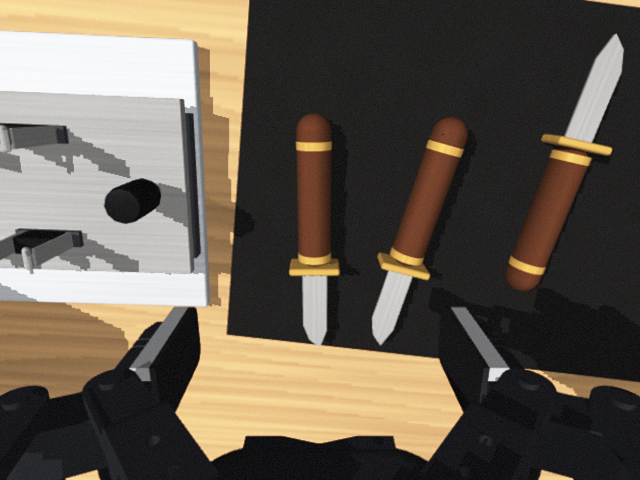

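Wrist view: the left knife's handle centre is at about (314,190), pointing at the robot; the knob is at (123,205). The detector agrees: mid (474,-166.8). Descend and grip 10 mm blade-side of the middle.

```bash
python3 -m jog '[[-1,[-0.004,-0.013,0.24],[0,0,0]],[-1,[-0.004,-0.013,0.48],[0,0,0]],[-1,[-0.004,-0.013,0.65],[0,0,0]],[-1,[-0.004,-0.013,0.72],[0,0,0]],[-1,[-0.004,-0.013,0.72],[0,0,0]],[1,[-0.004,-0.013,0.72],[0,0,0]],[1,[-0.004,-0.013,0.72],[0,0,0]],[1,[-0.004,-0.013,0.72],[0,0,0]],[1,[-0.004,-0.013,0.72],[0,0,0]],[1,[-0.004,-0.013,0.72],[0,0,0]]]'
```

```text
time: 14.0
ee_pos: [464.9, -167.5, 8.3]
tool_rot: [[0.997, 0.081, 0.001], [0.081, -0.997, -0.001], [0.001, 0.001, -1.0]]
contact_force: [-2.9, 0.9, 9.9]
width: 23.7
grasp_force: 58.3
```

```bash
python3 -m jog '[[1,[0,0,-0.2],[0,0,0]],[1,[0,0,-0.4],[0,0,0]],[1,[0,0,-0.6],[0,0,-0.11]],[1,[0,-0.1,-0.78],[0,0,-0.22]],[1,[0,-0.25,-0.78],[0,0,-0.33]],[1,[0,-0.4,-0.78],[0,0,-0.44]],[1,[0,-0.55,-0.78],[0,0,-0.55]],[1,[0,-0.7,-0.78],[0,0,-0.66]],[1,[0,-0.8,-0.78],[0,0,-0.77]],[1,[0,-0.8,-0.78],[0,0,-0.88]]]' && python3 -c "
from h import *
print(move((470.4,179.3,205),92.5))"
```

```text
time: 15.25
ee_pos: [448.0, 33.6, 202.7]
tool_rot: [[0.099, 0.995, 0.0], [0.995, -0.099, 0.0], [0.0, 0.0, -1.0]]
contact_force: [0.0, 0.2, -1.5]
width: 23.6
grasp_force: 60.3
[array([ 0.589,  0.031, -0.009]), ('turn z', np.float64(0.909))]
```

```bash
python3 -m jog '[[1,[0.1,0,0],[0,0,-0.11]],[1,[0.22,0.01,0],[0,0,-0.22]],[1,[0.34,0.02,0],[0,0,-0.33]],[1,[0.46,0.03,0],[0,0,-0.44]],[1,[0.589,0.031,0],[0,0,-0.55]],[1,[0.589,0.031,0],[0,0,-0.66]],[1,[0.589,0.031,0],[0,0,-0.77]],[1,[0.589,0.031,0],[0,0,-0.88]],[1,[0.589,0.031,0],[0,0,-0.98]],[1,[0.589,0.031,0],[0,0,-1]]]' && python3 -c "
from h import *
print(move((470.4,179.3,120),92.5)); print(r.observe()['joint_pos'])"
```

```text
time: 16.5
ee_pos: [471.7, 177.6, 202.6]
tool_rot: [[-0.994, 0.107, -0.0], [0.107, 0.994, -0.0], [0.0, -0.0, -1.0]]
contact_force: [1.1, 0.0, -2.8]
width: 24.0
grasp_force: 60.3
[array([0.006, 0.006, 0.33 ]), ('turn z', np.float64(-0.096))]
[ 3.60090529e-01  2.28077190e-01 -8.76502103e-02  1.25515753e+00
 -7.59272560e-07  4.66896679e-01]
```

```bash
cat >> h.py <<'E'
def held(d,z,near,rad=70):
    """axis line and butt end of brown pixels on plane z within rad of near; blade towards +x"""
    hsv=cv2.cvtColor(d["frame"],cv2.COLOR_BGR2HSV); H,S,V=cv2.split(hsv)
    m=(((H<=13)|(H>=175))&(S>120)&(V>25)).astype(np.uint8); m=cv2.morphologyEx(m,cv2.MORPH_OPEN,np.ones((5,5)))
    v,u=np.nonzero(m); P=np.array([atz(d,(a,b),z)[:2] for a,b in zip(u,v)]); P=P[np.linalg.norm(P-near,axis=1)<rad]
    c=P.mean(0); ax=np.linalg.svd(P-c,full_matrices=False)[2][0]; ax*=np.sign(ax[0])
    p=(P-c)@ax; q=(P-c)@np.array([-ax[1],ax[0]])
    return c,np.degrees(np.arctan2(ax[1],ax[0])),"mid",c+ax*(np.percentile(p,.3)+60),"ext",p.min(),p.max(),"w",np.percentile(q,[1,99]),len(P)
E
python3 -m jog '[[1,[0.006,0.006,0.1],[0,0,-0.096]],[1,[0.006,0.006,0.31],[0,0,-0.096]],[1,[0.006,0.006,0.31],[0,0,-0.096]]]'
python3 - <<'E'
from h import *
np.set_printoptions(precision=1,suppress=True)
w=cam('wrist'); cv2.imwrite('pics/w9.png',w['frame']); o=r.observe(); print(o['ee_pos'],o['width'])
z=o['ee_pos'][2]+7.7
print(held(w,z,np.array([430,178])))
print(proj(w,(461.3-60,176,z)))
E
```

```text
time: 16.88
ee_pos: [468.1, 178.4, 122.6]
tool_rot: [[-0.999, -0.041, -0.006], [-0.041, 0.999, -0.002], [0.006, -0.002, -1.0]]
contact_force: [-2.0, 0.1, -0.9]
width: 23.8
grasp_force: 60.2
[469.6 178.9 125. ] 24.14869827580704
(array([448.9, 175.7]), np.float64(3.192840369335807), 'mid', array([459.8, 176.3]), 'ext', np.float64(-49.93738751417799), np.float64(51.29270301490024), 'w', array([-11.2,  12.7]), 15139)
[322.7 134.9]
```

```bash
python3 -m jog '[[1,[-0.004,0.002,0.1],[0,0,0]],[1,[-0.004,0.002,0.16],[0,0,0]],[1,[-0.004,0.002,0.18],[0,0,0]]]'; python3 -m jog '[[1,[0,0,0.02],[0,0,0]],[1,[0,0,0.04],[0,0,0]]]'
```

```text
time: 17.3
ee_pos: [471.7, 179.9, 80.5]
tool_rot: [[-0.999, -0.043, 0.0], [-0.043, 0.999, 0.0], [-0.0, 0.0, -1.0]]
contact_force: [0.0, 0.3, 0.4]
width: 23.9
grasp_force: 60.4
time: 17.55
ee_pos: [472.7, 180.3, 71.6]
tool_rot: [[-0.999, -0.043, 0.003], [-0.043, 0.999, 0.001], [-0.003, 0.001, -1.0]]
contact_force: [0.0, -0.5, 5.0]
width: 23.8
grasp_force: 61.1
```

```bash
python3 -m jog '[[1,[0,0,0.015],[0,0,0]],[1,[0,0,0.03],[0,0,0]]]'
```

```text
time: 17.8
ee_pos: [471.8, 179.9, 62.9]
tool_rot: [[-0.999, -0.043, 0.001], [-0.043, 0.999, 0.0], [-0.001, 0.0, -1.0]]
contact_force: [-0.1, 0.5, -2.1]
width: 23.8
grasp_force: 60.5
```

```bash
python3 -m jog '[[1,[0.004,0,0.01],[0,0,0]],[1,[0.004,0,0.02],[0,0,0]],[1,[0.004,0,0.02],[0,0,0]]]'
```

```text
time: 18.18
ee_pos: [470.9, 180.2, 59.8]
tool_rot: [[-0.999, -0.043, 0.002], [-0.043, 0.999, 0.001], [-0.002, 0.001, -1.0]]
contact_force: [-14.0, -3.7, 43.9]
width: 23.6
grasp_force: 65.4
```

```bash
python3 -m jog '[[1,[0,0,-0.012],[0,0,0]],[-1,[0,0,-0.012],[0,0,0]],[-1,[0,0,-0.012],[0,0,0]],[-1,[0,0,-0.012],[0,0,0]],[-1,[0,0,-0.05],[0,0,0]],[-1,[0,0,-0.2],[0,0,0]],[-1,[0,0,-0.4],[0,0,0]],[-1,[0,0,-0.55],[0,0,0]],[-1,[0,0,-0.55],[0,0,0]]]'
python3 - <<'E'
from h import *
np.set_printoptions(precision=1,suppress=True)
w=cam('wrist'); cv2.imwrite('pics/w10.png',w['frame'])
print(held(w,68,np.array([455,178])),knife(w,np.array([461,178])))
E
```

```text
time: 19.3
ee_pos: [471.9, 180.3, 198.3]
tool_rot: [[-0.999, -0.043, 0.005], [-0.043, 0.999, 0.002], [-0.005, 0.002, -1.0]]
contact_force: [0.0, 0.7, -0.1]
width: 85.4
grasp_force: 0.0
(array([458.4, 179.4]), np.float64(2.480093822042577), 'mid', array([465.6, 179.7]), 'ext', np.float64(-53.49600629439852), np.float64(54.94531642744118), 'w', array([-11.7,  11.4]), 4543) (array([469.6, 179.5]), np.float64(-177.511297590665), {'mid_from_butt': array([474.9, 179.8]), 'mid_from_guard': array([496.9, 180.7]), 'n': 4813})
```

Run:
```python
from h import *
np.set_printoptions(precision=1,suppress=True)
w=cam('wrist')
hsv=cv2.cvtColor(w["frame"],cv2.COLOR_BGR2HSV); H,S,V=cv2.split(hsv)
go=(H>=14)&(H<=30)&(S>110)&(V>90)
v,u=np.nonzero(go); P=np.array([atz(w,(a,b),68)[:2] for a,b in zip(u,v)]); k=(abs(P[:,1]-180)<24)&(abs(P[:,0]-462)<90); P=P[k]
print(np.histogram(P[:,0],np.arange(390,550,4)))
br=((H<=13)|(H>=175))&(S>120)&(V>25)
v,u=np.nonzero(br); P=np.array([atz(w,(a,b),68)[:2] for a,b in zip(u,v)]); k=(abs(P[:,1]-180)<24)&(abs(P[:,0]-462)<90); P=P[k]
print(np.histogram(P[:,0],np.arange(390,550,4)))
# grey (spring lips) columns: predicted pixel boxes
for dx in (-38,38): print(proj(w,(461.3+dx,178.8+dx*.0436,78)))
```

```text
(array([  0,   0,   0,   0,   0,   0,   0,  38, 184,  93,   0,   0,   0,
         0,   0,   0,   0,   0,   0,   0,   0,   0,   0,   0,   0,   0,
         0,   0,   0,   0,  30, 166,  82,  99, 246,  24,  47, 155, 160]), array([390, 394, 398, 402, 406, 410, 414, 418, 422, 426, 430, 434, 438,
       442, 446, 450, 454, 458, 462, 466, 470, 474, 478, 482, 486, 490,
       494, 498, 502, 506, 510, 514, 518, 522, 526, 530, 534, 538, 542,
       546]))
(array([  0,   0,   7, 119, 224, 238, 218, 134,   0,  77, 194, 221, 220,
       218, 216, 211, 212, 213, 207, 198, 206, 192, 191, 195, 196, 183,
       152, 137, 134, 133, 109,   0,   0,   0,   1,   0,   0,   0,   1]), array([390, 394, 398, 402, 406, 410, 414, 418, 422, 426, 430, 434, 438,
       442, 446, 450, 454, 458, 462, 466, 470, 474, 478, 482, 486, 490,
       494, 498, 502, 506, 510, 514, 518, 522, 526, 530, 534, 538, 542,
       546]))
[318.8 150.7]
[318.8 263.4]
```

Knife A is seated: mid about 462 against nest 461.3. On to the middle knife.

```bash
python3 -m jog '[[-1,[0,-0.1,0],[0,0,0.1]],[-1,[0,-0.3,0],[0,0,0.2]],[-1,[0,-0.5,0],[0,0,0.3]],[-1,[0,-0.7,0],[0,0,0.4]],[-1,[0,-0.9,0],[0,0,0.5]],[-1,[0,-1,0],[0,0,0.6]],[-1,[0,-1,0],[0,0,0.7]],[-1,[0,-1,0],[0,0,0.8]],[-1,[0,-1,0],[0,0,0.9]],[-1,[0,-1,0],[0,0,1]]]'; python3 -c "
from h import *
print(move((468,-254,190),-100)); print(r.observe()['tool_rot'])"
```

```text
time: 20.65
ee_pos: [480.6, -69.9, 193.9]
tool_rot: [[-0.038, 0.999, -0.002], [0.999, 0.038, 0.0], [0.0, -0.002, -1.0]]
contact_force: [0.2, 0.4, -0.0]
width: 85.3
grasp_force: 0.0
[array([-0.734, -0.078,  0.015]), ('turn z', np.float64(-0.865))]
[[-3.80451267e-02  9.99273771e-01 -2.12106452e-03]
 [ 9.99275949e-01  3.80458507e-02  3.02048894e-04]
 [ 3.82527241e-04 -2.10803727e-03 -9.99997705e-01]]
```

```bash
python3 -m jog '[[-1,[-0.2,-0.02,0],[0,0,0.1]],[-1,[-0.4,-0.04,0],[0,0,0.2]],[-1,[-0.6,-0.06,0],[0,0,0.3]],[-1,[-0.734,-0.078,0],[0,0,0.4]],[-1,[-0.734,-0.078,0],[0,0,0.5]],[-1,[-0.734,-0.078,0],[0,0,0.6]],[-1,[-0.734,-0.078,0],[0,0,0.7]],[-1,[-0.734,-0.078,0],[0,0,0.8]],[-1,[-0.734,-0.078,0],[0,0,0.9]],[-1,[-0.734,-0.078,0],[0,0,1]]]';python3 -m jog '[[-1,[0,0,0],[0,0,0.1]],[-1,[0,0,0],[0,0,0.135]],[-1,[0,0,0],[0,0,0.135]]]'; python3 -c "
from h import *
w=cam('wrist'); k=knife(w,np.array([478,-254.])); print(k)
a=np.radians(k[1]); m=(k[2]['mid_from_butt']+k[2]['mid_from_guard'])/2; g=m+10*np.array([np.cos(a),np.sin(a)])
print(m,g,move((*g,7),k[1]+90), r.observe()['joint_pos'])
k=knife(w,np.array([468,-350.]));print(k)"
```

```text
time: 21.9
ee_pos: [469.1, -253.8, 193.8]
tool_rot: [[0.999, 0.038, -0.002], [0.038, -0.999, 0.001], [-0.002, -0.001, -1.0]]
contact_force: [0.1, -0.4, -0.4]
width: 85.2
grasp_force: 0.0
time: 22.28
ee_pos: [469.2, -253.9, 194.0]
tool_rot: [[0.986, -0.168, -0.002], [-0.168, -0.986, 0.001], [-0.002, -0.001, -1.0]]
contact_force: [-0.2, -0.4, 0.0]
width: 85.4
grasp_force: 0.0
(array([ 483.82714636, -255.51057054]), np.float64(169.67268937811033), {'mid_from_butt': array([ 479.50331064, -254.72266716]), 'mid_from_guard': array([ 480.98627773, -254.99289824]), 'n': 4158})
[ 480.24479419 -254.8577827 ] [ 470.4067972  -253.06507096] [array([ 0.005, -0.004,  0.749]), ('turn z', np.float64(0.008))] [-4.95931328e-01  2.92546459e-01 -2.40038854e-02  1.25580010e+00
  2.99396814e-06  2.81303181e+00]
(array([ 468.20443232, -350.16032379]), np.float64(-7.664998411223809), {'mid_from_butt': array([ 467.03882294, -350.00345224]), 'mid_from_guard': array([ 465.22591736, -349.75946543]), 'n': 4324})
```

```bash
python3 -m jog '[[-1,[0.005,-0.004,0.24],[0,0,0.008]],[-1,[0.005,-0.004,0.48],[0,0,0.008]],[-1,[0.005,-0.004,0.66],[0,0,0.008]],[-1,[0.005,-0.004,0.745],[0,0,0.008]],[-1,[0.005,-0.004,0.745],[0,0,0.008]],[1,[0.005,-0.004,0.745],[0,0,0.008]],[1,[0.005,-0.004,0.745],[0,0,0.008]],[1,[0.005,-0.004,0.745],[0,0,0.008]],[1,[0.005,-0.004,0.745],[0,0,0.008]],[1,[0.005,-0.004,0.745],[0,0,0.008]]]'
```

```text
time: 23.58
ee_pos: [471.7, -253.7, 9.7]
tool_rot: [[0.984, -0.18, 0.001], [-0.18, -0.984, -0.001], [0.001, 0.0, -1.0]]
contact_force: [-2.6, 0.7, 10.0]
width: 23.9
grasp_force: 58.4
```

```bash
python3 -m jog '[[1,[0,0,-0.2],[0,0,0]],[1,[0,0,-0.4],[0,0,0]],[1,[0,0,-0.6],[0,0,-0.11]],[1,[-0.02,-0.1,-0.78],[0,0,-0.22]],[1,[-0.05,-0.25,-0.78],[0,0,-0.33]],[1,[-0.08,-0.4,-0.78],[0,0,-0.44]],[1,[-0.11,-0.55,-0.78],[0,0,-0.55]],[1,[-0.13,-0.7,-0.78],[0,0,-0.66]],[1,[-0.144,-0.787,-0.78],[0,0,-0.77]],[1,[-0.144,-0.787,-0.78],[0,0,-0.88]]]' && python3 -c "
from h import *
print(move((473.3,105.4,205),92.5))"
```

```text
time: 24.82
ee_pos: [471.2, -51.9, 204.1]
tool_rot: [[0.354, 0.935, 0.0], [0.935, -0.354, 0.0], [0.0, 0.0, -1.0]]
contact_force: [0.7, -0.4, -1.4]
width: 23.6
grasp_force: 60.0
[array([ 0.591, -0.215, -0.004]), ('turn z', np.float64(0.742))]
```

```bash
python3 -m jog '[[1,[0.1,-0.035,0],[0,0,-0.11]],[1,[0.22,-0.08,0],[0,0,-0.22]],[1,[0.34,-0.12,0],[0,0,-0.33]],[1,[0.46,-0.16,0],[0,0,-0.44]],[1,[0.591,-0.215,0],[0,0,-0.55]],[1,[0.591,-0.215,0],[0,0,-0.66]],[1,[0.591,-0.215,0],[0,0,-0.77]],[1,[0.591,-0.215,0],[0,0,-0.88]],[1,[0.591,-0.215,0],[0,0,-0.99]],[1,[0.591,-0.215,0],[0,0,-1]]]' && python3 -c "
from h import *
print(move((473.3,105.4,122),92.5))"
```

```text
time: 26.08
ee_pos: [474.4, 103.8, 203.9]
tool_rot: [[-0.932, 0.361, 0.0], [0.361, 0.932, 0.0], [-0.0, 0.0, -1.0]]
contact_force: [0.1, -0.3, -1.6]
width: 24.0
grasp_force: 60.0
[array([0.007, 0.004, 0.328]), ('turn z', np.float64(-0.263))]
```

```bash
python3 -m jog '[[1,[0.005,0.004,0.05],[0,0,-0.11]],[1,[0.005,0.004,0.15],[0,0,-0.22]],[1,[0.005,0.004,0.25],[0,0,-0.263]],[1,[0.005,0.004,0.315],[0,0,-0.263]],[1,[0.005,0.004,0.315],[0,0,-0.263]],[1,[0.005,0.004,0.315],[0,0,-0.263]]]'
python3 - <<'E'
from h import *
np.set_printoptions(precision=1,suppress=True)
w=cam('wrist'); o=r.observe(); print(o['ee_pos'],o['width'])
print(held(w,o['ee_pos'][2]+6.3,np.array([430,104])))
print(move((473.3,105.4,84),92.5))
E
```

```text
time: 26.82
ee_pos: [474.1, 105.3, 125.8]
tool_rot: [[-0.999, -0.042, 0.001], [-0.042, 0.999, 0.0], [-0.001, 0.0, -1.0]]
contact_force: [0.4, 0.0, -1.5]
width: 23.7
grasp_force: 59.9
[474.2 105.3 126. ] 23.52322957887156
(array([445.3, 122.8]), np.float64(-45.38402689299988), 'mid', array([448.7, 119.2]), 'ext', np.float64(-56.36698075202659), np.float64(58.844051581437704), 'w', array([-43.8,  42.8]), 23622)
[array([0. , 0. , 0.2]), ('turn z', np.float64(-0.001))]
```

```bash
python3 - <<'E'
from h import *
np.set_printoptions(precision=1,suppress=True)
w=cam('wrist'); z=r.observe()['ee_pos'][2]+6.3
hsv=cv2.cvtColor(w["frame"],cv2.COLOR_BGR2HSV); H,S,V=cv2.split(hsv)
m=((H<=13)|(H>=175))&(S>120)&(V>25)
v,u=np.nonzero(m); P=np.array([atz(w,(a,b),z)[:2] for a,b in zip(u,v)]); P=P[(abs(P[:,1]-104.5)<17)&(abs(P[:,0]-450)<80)]
h=np.histogram(P[:,0],np.arange(380,520,5)); print(h[0]); 
for a in range(400,450,12):
    q=P[abs(P[:,0]-a)<3][:,1]; print(a,np.percentile(q,[2,98]).mean() if len(q) else None)
E
python3 -m jog '[[1,[0.003,0,0.06],[0,0,0]],[1,[0.003,0,0.12],[0,0,0]],[1,[0.003,0,0.16],[0,0,0]]]'; python3 -m jog '[[1,[0,0,0.02],[0,0,0]],[1,[0,0,0.04],[0,0,0]],[1,[0,0,0.06],[0,0,0]],[1,[0,0,0.08],[0,0,0]]]'
```

```text
[   0    0    0    0    0  538 1052 1146 1121  590   74  973  958  930
  899  894  853  815  789  764  736  724  744  724  706  693  666]
400 None
412 102.40593708934617
424 102.68854072664789
436 103.16885850604211
448 103.41151822159887
time: 27.3
ee_pos: [472.3, 105.0, 83.6]
tool_rot: [[-0.999, -0.043, -0.001], [-0.043, 0.999, -0.0], [0.001, -0.0, -1.0]]
contact_force: [-0.3, -0.1, -1.5]
width: 24.0
grasp_force: 59.9
time: 27.8
ee_pos: [473.0, 105.2, 64.7]
tool_rot: [[-0.999, -0.043, 0.0], [-0.043, 0.999, 0.0], [-0.0, 0.0, -1.0]]
contact_force: [0.9, -0.0, -1.4]
width: 23.6
grasp_force: 59.9
```

```bash
python3 -m jog '[[1,[0,0,0.01],[0,0,0]],[1,[0,0,0.02],[0,0,0]],[1,[0,0,0.025],[0,0,0]],[1,[0,0,0.025],[0,0,0]]]'
```

```text
time: 28.3
ee_pos: [472.9, 105.2, 61.1]
tool_rot: [[-0.999, -0.043, 0.001], [-0.043, 0.999, 0.0], [-0.001, 0.0, -1.0]]
contact_force: [-21.6, -3.4, 53.9]
width: 23.5
grasp_force: 65.9
```

```bash
python3 -m jog '[[1,[0,0,-0.015],[0,0,0]],[-1,[0,0,-0.015],[0,0,0]],[-1,[0,0,-0.015],[0,0,0]],[-1,[0,0,-0.015],[0,0,0]],[-1,[0,0,-0.05],[0,0,0]],[-1,[0,0,-0.2],[0,0,0]],[-1,[0,0,-0.4],[0,0,0]],[-1,[0,-0.2,-0.53],[0,0,0]],[-1,[0,-0.45,-0.53],[0,0,0]],[-1,[0,-0.7,-0.53],[0,0,0]]]'; python3 -c "
from h import *
print(move((474,-351,190),82.3))"
```

```text
time: 29.55
ee_pos: [480.8, -71.3, 192.5]
tool_rot: [[-0.999, -0.044, 0.002], [-0.044, 0.999, -0.0], [-0.002, -0.0, -1.0]]
contact_force: [1.9, 0.5, 0.7]
width: 85.7
grasp_force: 0.0
[array([ 0.076, -1.116,  0.01 ]), ('turn z', np.float64(0.114))]
```

```bash
python3 -m jog '[[-1,[0.02,-0.2,0],[0,0,0.05]],[-1,[0.04,-0.45,0],[0,0,0.114]],[-1,[0.06,-0.7,0],[0,0,0.114]],[-1,[0.07,-0.9,0],[0,0,0.114]],[-1,[0.07,-1,0],[0,0,0.114]],[-1,[0.07,-1,0],[0,0,0.114]]]';python3 -m jog '[[-1,[0,-0.1,0],[0,0,0]],[-1,[0,-0.116,0],[0,0,0]],[-1,[0,-0.116,0],[0,0,0]]]'; python3 -c "
from h import *
w=cam('wrist'); k=knife(w,np.array([466,-350.])); print(k)
a=np.radians(k[1]); m=(k[2]['mid_from_butt']+k[2]['mid_from_guard'])/2; g=m+10*np.array([np.cos(a),np.sin(a)])
print(m,g,move((*g,7),k[1]+90), r.observe()['joint_pos'])"
```

```text
time: 30.3
ee_pos: [473.6, -321.7, 191.4]
tool_rot: [[-0.99, 0.138, -0.0], [0.138, 0.99, -0.0], [0.0, -0.0, -1.0]]
contact_force: [-0.2, 0.3, 0.7]
width: 85.5
grasp_force: 0.0
time: 30.68
ee_pos: [470.1, -348.2, 191.5]
tool_rot: [[-0.991, 0.135, 0.0], [0.135, 0.991, 0.0], [-0.0, 0.0, -1.0]]
contact_force: [-0.9, 0.3, 0.3]
width: 85.6
grasp_force: 0.0
(array([ 464.28833542, -348.82731569]), np.float64(-7.956684311970318), {'mid_from_butt': array([ 468.83046986, -349.46216974]), 'mid_from_guard': array([ 467.0669289 , -349.21567965]), 'n': 4172})
[ 467.94869938 -349.33892469] [ 477.85242939 -350.72316887] [array([-0.032, -0.007,  0.738]), ('turn z', np.float64(0.002))] [-6.37351066e-01  3.99041523e-01  1.20013856e-01  1.29180200e+00
  2.27508746e-04 -5.02108404e-01]
```

```bash
python3 -m jog '[[-1,[-0.032,-0.007,0.24],[0,0,0]],[-1,[-0.032,-0.007,0.48],[0,0,0]],[-1,[-0.032,-0.007,0.66],[0,0,0]],[-1,[-0.032,-0.007,0.74],[0,0,0]],[-1,[-0.032,-0.007,0.74],[0,0,0]],[1,[-0.032,-0.007,0.74],[0,0,0]],[1,[-0.032,-0.007,0.74],[0,0,0]],[1,[-0.032,-0.007,0.74],[0,0,0]],[1,[-0.032,-0.007,0.74],[0,0,0]],[1,[-0.032,-0.007,0.74],[0,0,0]]]'
```

```text
time: 31.98
ee_pos: [478.1, -352.0, 7.3]
tool_rot: [[-0.991, 0.135, 0.001], [0.135, 0.991, -0.001], [-0.001, -0.001, -1.0]]
contact_force: [-1.3, 1.6, 9.1]
width: 24.1
grasp_force: 58.5
```

```bash
python3 -m jog '[[1,[0,0,-0.2],[0,0,0]],[1,[0,0,-0.4],[0,0,0]],[1,[0,0,-0.6],[0,0,0]],[1,[0.015,0.1,-0.78],[0,0,0]],[1,[0.04,0.3,-0.78],[0,0,-0.115]],[1,[0.07,0.5,-0.78],[0,0,-0.115]],[1,[0.1,0.7,-0.78],[0,0,-0.115]],[1,[0.13,0.95,-0.78],[0,0,-0.115]],[1,[0.13,0.95,-0.78],[0,0,-0.115]],[1,[0.13,0.95,-0.78],[0,0,-0.115]]]' && python3 -c "
from h import *
print(move((478.2,30.6,125),92.5))"
```

```text
time: 33.22
ee_pos: [477.6, -111.9, 201.5]
tool_rot: [[-0.999, -0.046, 0.0], [-0.046, 0.999, -0.0], [-0.0, -0.0, -1.0]]
contact_force: [-0.5, -0.4, -1.9]
width: 24.0
grasp_force: 59.9
[array([-0.028,  0.57 ,  0.306]), ('turn z', np.float64(0.001))]
```

```bash
python3 -m jog '[[1,[-0.01,0.2,0],[0,0,0]],[1,[-0.02,0.4,0],[0,0,0]],[1,[-0.028,0.57,0.1],[0,0,0]],[1,[-0.028,0.57,0.3],[0,0,0]],[1,[-0.028,0.57,0.3],[0,0,0]],[1,[-0.028,0.57,0.3],[0,0,0]]]'
python3 - <<'E'
from h import *
np.set_printoptions(precision=1,suppress=True)
w=cam('wrist'); o=r.observe(); z=o['ee_pos'][2]+8.7
hsv=cv2.cvtColor(w["frame"],cv2.COLOR_BGR2HSV); H,S,V=cv2.split(hsv)
m=((H<=13)|(H>=175))&(S>120)&(V>25)
v,u=np.nonzero(m); P=np.array([atz(w,(a,b),z)[:2] for a,b in zip(u,v)]); P=P[(abs(P[:,1]-29)<17)&(abs(P[:,0]-450)<80)]
print(o['ee_pos'],o['width'],"butt+60",np.percentile(P[:,0],.3)+60,[P[abs(P[:,0]-a)<3][:,1].mean() for a in (415,445)])
print(move((478.2,30.6,84),92.5))
E
```

```text
time: 33.98
ee_pos: [479.0, 29.7, 127.8]
tool_rot: [[-0.999, -0.043, 0.001], [-0.043, 0.999, -0.0], [-0.001, -0.0, -1.0]]
contact_force: [0.7, 0.3, -0.7]
width: 23.8
grasp_force: 60.0
[479.4  29.8 128.2] 23.766912630856517 butt+60 469.57784700009415 [np.float64(25.684638556203687), np.float64(26.917451986841495)]
[array([0. , 0. , 0.2]), ('turn z', np.float64(-0.0))]
```

```bash
python3 -m jog '[[1,[0.005,0.003,0.06],[0,0,0]],[1,[0.005,0.003,0.13],[0,0,0]],[1,[0.005,0.003,0.176],[0,0,0]]]'; python3 -m jog '[[1,[0,0,0.02],[0,0,0]],[1,[0,0,0.04],[0,0,0]],[1,[0,0,0.06],[0,0,0]],[1,[0,0,0.08],[0,0,0]]]';  python3 -m jog '[[1,[0,0,0.01],[0,0,0]],[1,[0,0,0.02],[0,0,0]],[1,[0,0,0.025],[0,0,0]],[1,[0,0,0.025],[0,0,0]]]'
```

```text
time: 34.4
ee_pos: [477.9, 30.9, 83.1]
tool_rot: [[-0.999, -0.044, 0.002], [-0.044, 0.999, 0.0], [-0.002, -0.0, -1.0]]
contact_force: [0.0, 0.1, -1.5]
width: 23.7
grasp_force: 60.0
time: 34.9
ee_pos: [477.7, 31.2, 62.8]
tool_rot: [[-0.999, -0.044, 0.001], [-0.044, 0.999, -0.0], [-0.001, -0.0, -1.0]]
contact_force: [2.3, -0.9, -1.9]
width: 23.7
grasp_force: 60.0
time: 35.4
ee_pos: [477.1, 31.2, 58.5]
tool_rot: [[-0.999, -0.045, 0.002], [-0.045, 0.999, -0.0], [-0.002, -0.0, -1.0]]
contact_force: [-20.5, -3.3, 56.6]
width: 23.7
grasp_force: 66.4
```

```bash
python3 -m jog '[[1,[0,0,-0.015],[0,0,0]],[-1,[0,0,-0.015],[0,0,0]],[-1,[0,0,-0.015],[0,0,0]],[-1,[0,0,-0.015],[0,0,0]],[-1,[0,0,-0.05],[0,0,0]],[-1,[0,0,-0.2],[0,0,0]],[-1,[0,0,-0.4],[0,0,0]],[-1,[0.1,0.2,-0.6],[0,0,0]],[-1,[0.1,0.28,-0.75],[0,0,0]],[-1,[0.1,0.28,-0.75],[0,0,0]]]'
python3 - <<'E'
from h import *
np.set_printoptions(precision=1,suppress=True)
w=cam('wrist'); cv2.imwrite('pics/w11.png',w['frame'])
hsv=cv2.cvtColor(w["frame"],cv2.COLOR_BGR2HSV); H,S,V=cv2.split(hsv)
m=((H<=13)|(H>=175))&(S>120)&(V>25)
v,u=np.nonzero(m); A=np.array([atz(w,(a,b),68)[:2] for a,b in zip(u,v)])
for n in [(467.8,30.2),(464.6,105.1),(461.3,180)]:
    P=A[(abs(A[:,1]-n[1])<17)&(abs(A[:,0]-n[0])<70)]; c=P.mean(0);a=np.linalg.svd(P-c,full_matrices=False)[2][0]
    print(n,"butt+60",np.percentile(P[:,0],.5)+60,"front",np.percentile(P[:,0],99.5),np.degrees(np.arctan(a[1]/a[0])),c)
E
```

```text
time: 36.65
ee_pos: [449.9, 101.9, 247.3]
tool_rot: [[-0.999, -0.047, 0.006], [-0.047, 0.999, 0.002], [-0.006, 0.001, -1.0]]
contact_force: [0.6, -0.8, -0.8]
width: 85.7
grasp_force: 0.0
(467.8, 30.2) butt+60 468.10666364126723 front 517.8893023451004 2.0788324879131337 [462.4  27.9]
(464.6, 105.1) butt+60 466.125734535308 front 515.5784739008889 2.492051557492379 [460.5 103.8]
(461.3, 180) butt+60 462.67272932754975 front 512.326917471504 3.1870906912720387 [457.2 179.7]
```

View pics/w11.png

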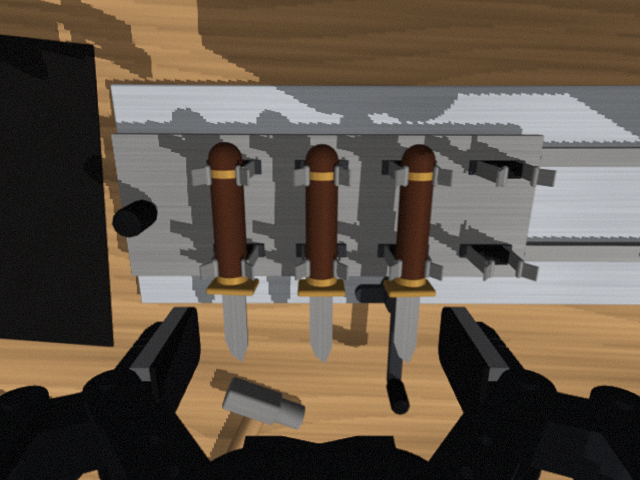

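All three handles are down between their springs: (225,210), (321,215), (415,215), blades pointing away. The lever is clear of the blade tips. Next: regrip the pull knob and push home.

```bash
python3 -c "
from h import *
print(move((471.2,-48,150),2.5))"; python3 -m jog '[[-1,[-0.02,-0.2,0],[0,0,0.11]],[-1,[-0.05,-0.4,0],[0,0,0.22]],[-1,[-0.058,-0.604,0],[0,0,0.33]],[-1,[-0.058,-0.604,0.1],[0,0,0.44]],[-1,[-0.058,-0.604,0.2],[0,0,0.55]],[-1,[-0.058,-0.604,0.38],[0,0,0.66]],[-1,[-0.058,-0.604,0.38],[0,0,0.77]],[-1,[-0.058,-0.604,0.38],[0,0,0.88]],[-1,[-0.058,-0.604,0.38],[0,0,0.99]],[-1,[-0.058,-0.604,0.38],[0,0,1]]]'; python3 -c "
from h import *
print(move((471.2,-48,54),2.5))"
```

```text
[array([-0.058, -0.6  ,  0.381]), ('turn z', np.float64(-0.998))]
time: 37.95
ee_pos: [469.4, -50.5, 147.8]
tool_rot: [[-0.044, 0.999, -0.001], [0.999, 0.044, 0.0], [0.0, -0.001, -1.0]]
contact_force: [-0.5, -0.1, -0.0]
width: 85.5
grasp_force: 0.0
[array([0.009, 0.008, 0.375]), ('turn z', np.float64(0.0))]
```

```bash
python3 -m jog '[[-1,[0.009,0.008,0.15],[0,0,0]],[-1,[0.009,0.008,0.3],[0,0,0]],[-1,[0.009,0.008,0.37],[0,0,0]],[-1,[0.009,0.008,0.37],[0,0,0]],[1,[0.009,0.008,0.37],[0,0,0]],[1,[0.009,0.008,0.37],[0,0,0]],[1,[0.009,0.008,0.37],[0,0,0]],[1,[0.009,0.008,0.37],[0,0,0]],[1,[0.009,0.008,0.37],[0,0,0]]]'
```

```text
time: 39.08
ee_pos: [471.2, -47.8, 56.7]
tool_rot: [[-0.045, 0.999, -0.001], [0.999, 0.045, -0.0], [-0.0, -0.001, -1.0]]
contact_force: [-10.3, -0.8, 18.3]
width: 22.4
grasp_force: 58.1
```

Push along +tool x, which matches the rail direction at 2.5°.

```bash
python3 -m jog '[[1,[0.06,0,0],[0,0,0]],[1,[0.16,0,0],[0,0,0]],[1,[0.26,0,0],[0,0,0]],[1,[0.36,0,0],[0,0,0]],[1,[0.46,0,0],[0,0,0]],[1,[0.56,0,0],[0,0,0]],[1,[0.66,0,0],[0,0,0]],[1,[0.76,0,0],[0,0,0]],[1,[0.86,0,0],[0,0,0]]]'; python3 -m jog '[[1,[0.06,0,0],[0,0,0]],[1,[0.12,0,0],[0,0,0]],[1,[0.16,0,0],[0,0,0]],[1,[0.18,0,0],[0,0,0]],[1,[0.19,0,0],[0,0,0]],[1,[0.19,0,0],[0,0,0]]]'
```

```text
time: 40.2
ee_pos: [461.8, 167.4, 56.7]
tool_rot: [[-0.045, 0.999, -0.0], [0.999, 0.045, -0.001], [-0.001, -0.0, -1.0]]
contact_force: [-5.5, -6.1, 14.8]
width: 22.0
grasp_force: 58.4
time: 40.95
ee_pos: [459.8, 211.7, 56.7]
tool_rot: [[-0.044, 0.999, 0.0], [0.999, 0.044, -0.006], [-0.006, -0.0, -1.0]]
contact_force: [-4.8, -26.4, 23.2]
width: 22.1
grasp_force: 59.6
```

```bash
python3 -m jog '[[1,[-0.004,0,0],[0,0,0]],[-1,[-0.004,0,0],[0,0,0]],[-1,[-0.004,0,0],[0,0,0]],[-1,[-0.004,0,0],[0,0,0]],[-1,[-0.004,0,-0.15],[0,0,0]],[-1,[-0.004,0,-0.3],[0,0,0]],[-1,[-0.004,0,-0.3],[0,0,0]]]'; python3 -c "
from h import *
print(move((635.3,188,132),93.3))"
```

```text
time: 41.82
ee_pos: [461.8, 214.3, 133.6]
tool_rot: [[-0.045, 0.999, 0.004], [0.999, 0.045, 0.002], [0.002, 0.004, -1.0]]
contact_force: [0.4, -0.8, -0.8]
width: 85.4
grasp_force: 0.0
[array([-0.137,  0.689,  0.009]), ('turn z', np.float64(0.992))]
```

```bash
python3 -m jog '[[-1,[-0.1,0.1,0],[0,0,-0.11]],[-1,[-0.137,0.3,0],[0,0,-0.22]],[-1,[-0.137,0.5,0],[0,0,-0.33]],[-1,[-0.137,0.689,0],[0,0,-0.44]],[-1,[-0.137,0.689,0],[0,0,-0.55]],[-1,[-0.137,0.689,0],[0,0,-0.66]],[-1,[-0.137,0.689,0],[0,0,-0.77]],[-1,[-0.137,0.689,0],[0,0,-0.88]],[-1,[-0.137,0.689,0],[0,0,-0.99]],[-1,[-0.137,0.689,0],[0,0,-1]]]'
python3 - <<'E'
from h import *
w=cam('wrist'); f=w['frame']; cv2.imwrite('pics/w12.png',f)
print(move((635.3,187.8,54),93.3)); print(proj(w,(634,186,78)))
g=cv2.cvtColor(f,cv2.COLOR_BGR2GRAY); c=proj(w,(634,186,78)).astype(int)
m=(g<22).astype(np.uint8); m[:,:220]=0; m[:,420:]=0; m[380:]=0; v,u=np.nonzero(m); print(u.mean(),u.min(),u.max(),v.min(),v.max(),len(u))
E
```

```text
time: 43.08
ee_pos: [633.5, 187.0, 130.0]
tool_rot: [[-0.999, -0.045, -0.001], [-0.045, 0.999, -0.0], [0.001, -0.0, -1.0]]
contact_force: [0.7, 0.7, -0.7]
width: 85.4
grasp_force: 0.0
[array([-0.007,  0.003,  0.305]), ('turn z', np.float64(-0.009))]
[318.48978034 261.64784564]
311.0644111906311 271 332 0 280 1537
```

```bash
python3 -m jog '[[-1,[-0.007,0.003,0.15],[0,0,0]],[-1,[-0.007,0.003,0.3],[0,0,0]],[-1,[-0.007,0.003,0.3],[0,0,0]],[1,[-0.007,0.003,0.3],[0,0,0]],[1,[-0.007,0.003,0.3],[0,0,0]],[1,[-0.007,0.003,0.3],[0,0,0]],[1,[-0.007,0.003,0.3],[0,0,0]],[1,[-0.007,0.003,0.3],[0,0,0]],[1,[-0.007,0.003,0.3],[0,0,0]]]'
python3 - <<'E'
from h import *
o=r.observe(); R=np.array(o["tool_rot"]); p=np.array(o["ee_pos"]); h=np.array([545.2,181.5,p[2]]); print(p,p-h)
d=p-h; a0=np.degrees(np.arctan2(d[1],d[0]))
for i in range(1,11):
    a=-np.radians(9.1*i); c,s=np.cos(a),np.sin(a)
    q=h+np.array([c*d[0]-s*d[1],s*d[0]+c*d[1],0]); v=R.T@(q-p)/250
    print([round(v[0],3),round(v[1],3)],round(-np.degrees(a)/90,3))
E
```

```text
time: 44.25
ee_pos: [636.2, 186.1, 57.1]
tool_rot: [[-0.999, -0.043, 0.002], [-0.043, 0.999, -0.003], [-0.002, -0.003, -1.0]]
contact_force: [-0.9, -12.5, 9.1]
width: 16.0
grasp_force: 58.3
[636.19858126 186.13147506  57.066851  ] [90.99858126  4.63147506  0.        ]
[np.float64(0.004), np.float64(-0.058)] 0.101
[np.float64(0.017), np.float64(-0.114)] 0.202
[np.float64(0.039), np.float64(-0.167)] 0.303
[np.float64(0.069), np.float64(-0.217)] 0.404
[np.float64(0.107), np.float64(-0.261)] 0.506
[np.float64(0.151), np.float64(-0.298)] 0.607
[np.float64(0.201), np.float64(-0.328)] 0.708
[np.float64(0.254), np.float64(-0.35)] 0.809
[np.float64(0.31), np.float64(-0.363)] 0.91
[np.float64(0.368), np.float64(-0.367)] 1.011
```

```bash
python3 -m jog '[[1,[0.004,-0.058,0],[0,0,0.1]],[1,[0.017,-0.114,0],[0,0,0.2]],[1,[0.039,-0.167,0],[0,0,0.3]],[1,[0.069,-0.217,0],[0,0,0.4]],[1,[0.107,-0.261,0],[0,0,0.5]],[1,[0.151,-0.298,0],[0,0,0.6]],[1,[0.201,-0.328,0],[0,0,0.7]],[1,[0.254,-0.35,0],[0,0,0.8]],[1,[0.31,-0.363,0],[0,0,0.9]],[1,[0.362,-0.367,0],[0,0,1]]]'; python3 -m jog '[[1,[0,0,0],[0,0,0]],[1,[0,0,0],[0,0,0]]]'; python3 -c "
from h import *
print(move((551.6,92.4,57)))"
```

```text
time: 45.5
ee_pos: [549.9, 91.8, 57.1]
tool_rot: [[-0.039, 0.999, 0.003], [0.999, 0.039, -0.0], [-0.0, 0.003, -1.0]]
contact_force: [2.0, -0.0, 5.6]
width: 16.0
grasp_force: 58.7
time: 45.75
ee_pos: [550.1, 91.9, 57.1]
tool_rot: [[-0.045, 0.999, 0.002], [0.999, 0.045, -0.0], [-0.001, 0.002, -1.0]]
contact_force: [0.8, -4.1, 9.3]
width: 15.6
grasp_force: 60.2
[array([0.002, 0.006, 0.   ])]
```

```bash
python3 -m jog '[[1,[0,-0.006,0],[0,0,0]],[1,[0,-0.012,0],[0,0,0]],[1,[0,-0.012,0],[0,0,0]]]'
```

```text
time: 46.12
ee_pos: [549.6, 92.0, 57.4]
tool_rot: [[-0.045, 0.999, 0.006], [0.999, 0.045, -0.0], [-0.0, 0.006, -1.0]]
contact_force: [17.9, -2.1, -3.7]
width: 15.6
grasp_force: 59.1
```

Firm against the locked stop (18 N, no further travel). Release, retreat and check.

```bash
python3 -m jog '[[1,[0,0.008,0],[0,0,0]],[-1,[0,0.008,0],[0,0,0]],[-1,[0,0.008,0],[0,0,0]],[-1,[0,0.008,0],[0,0,0]],[-1,[0,0.008,-0.15],[0,0,0]],[-1,[0,-0.1,-0.4],[0,0,0]],[-1,[-0.2,-0.4,-0.6],[0,0,0]],[-1,[-0.4,-0.6,-0.7],[0,0,0]],[-1,[-0.6,-0.6,-0.7],[0,0,0]],[-1,[-0.6,-0.6,-0.7],[0,0,0]]]'
python3 - <<'E'
from h import *
t=cam('top')['frame']; s=cam('scene')['frame']
cv2.imwrite('pics/end.png',np.vstack([crop(t,100,150,500,300,2),crop(s,250,100,650-10,246,2.05)[:300,:800] if 0 else cv2.resize(s[100:260,220:620],(800,300))]))
E
```

```text
time: 47.38
ee_pos: [402.0, -66.3, 232.1]
tool_rot: [[-0.044, 0.999, 0.001], [0.999, 0.044, -0.0], [-0.0, 0.001, -1.0]]
contact_force: [0.8, 0.1, 0.0]
width: 85.3
grasp_force: 0.0
```

View pics/end.png

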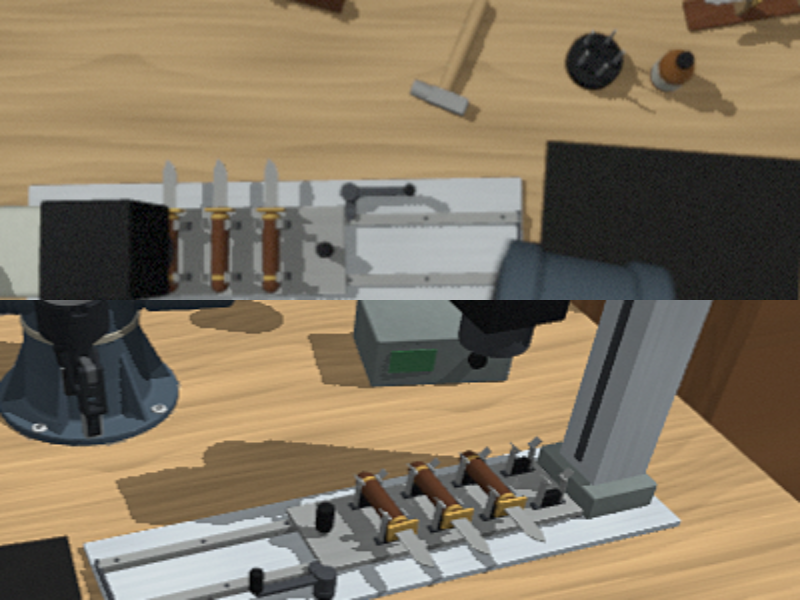

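The final view shows the carriage home, the lever knob at (410,190) along the rails, three knives seated with blades away, and the bystanders where they were. Handing in.

```bash
python3 -c "
from rig import r
print(r.job_done())"
```

```text
the job is handed in; nothing more can be done
None
```

All three knives are seated centrally with blades pointing away from the robot, the carriage is home, the cam lever is locked, and the job was handed in with nothing else disturbed.

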